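# Slide the L-shaped spacer along the rail into the jig's corner pocket

### The job

Push with the fingertips, never lifting: press the loose L-shaped wooden spacer flat against the gluing jig's long rail where it is, well before the pocket. Then keep it pressed against the rail while you slide it along, all the way into the corner pocket, so that it sits flush against both the rail and the end stop; then back away from it. Keep it flat on the board and leave everything else where it is.

Things in the scene. Friction and masses are not known exactly. Their poses are not given: they have to be found in the camera images.
- pocket_corner (a point): inner corner of the pocket where rail face meets end stop face, at the board's top (12 mm above the desk). Jig screwed down, place and yaw vary. +x points square into the rail, +y along it to the end stop, z up. From here: rail face x = 0, rail to x = +20 mm, y = -300 to +20; end stop face y = 0, 20 mm thick, x = -71 to 0; all 14 mm high above the plywood board
- pocket_lip (a point): inner edge, at the board's top, of the mouth of the pocket's lip: at x = -57, y = -20 mm from pocket_corner, same axes. The lip is 14 mm high and thick (x = -71 to -57 mm) and runs from here along +y to the end stop, so the pocket is 57 mm wide, 20 mm deep, open to -y and above. The board spans x = -160 to +30, y = -310 to +30 mm from pocket_corner
- spacer: loose L-shaped wooden spacer, 20 mm high, 30 to 65 g, flat on the board. Origin under the middle of its 54 (x) by 90 mm (y) outline. Long leg x = +3 to +27, all 90 mm of y; its outer face x = +27 goes against the rail. Short leg y = +11 to +45, out to x = -27; its outer face y = +45 goes against the stop. Seated: origin at x = -27, y = -45 mm from pocket_corner, axes parallel
- spacer_notch (a point): inner corner of the spacer's L, half-way up (10 mm), at x = +3, y = +11 mm of the spacer; spacer's axes. The notch opens to -x and -y: a fingertip there can press it to the rail and drive it along. At the start the spacer is 30 to 75 mm from the rail, 140 to 210 mm short of its seat, yawed up to 0.3 rad from the jig. Slides freely, friction varies
- straight_block: bystander lying on the jig's board near the pocket: straight wooden block 24 x 60 x 20 mm high, origin in the middle of its underside, long side along its y
- tape_roll: bystander on the desk just beyond the rail: cardboard ring lying flat, 84 mm outside diameter, 24 mm high, origin at the centre of its underside
- glue_pot: bystander on the desk just beyond the rail: small closed pot, 44 mm diameter, 55 mm high, origin at the centre of its underside
- pen_cup: bystander on the desk: white cup standing upright, 72 mm across the rim, 100 mm high, origin at the centre of its underside
- scissors: bystander lying on the desk: scissors, about 165 mm long, 8 mm thick, 76 mm over the finger loops, origin at the pivot, blades towards its +x
Mind the look-alikes: they are no part of the job. Several things have the shape of the spacer; the one meant has the colours described above.

How it is judged (in metres and radians):
On the way:
1. the spacer lies flat against the rail (gap under 4 mm, parallel within 0.06 rad), still at least 60 mm short of its seated place (x of spacer in the frame of pocket_corner above -0.031 m and y of spacer in the frame of pocket_corner below -0.105 m and angle between the y axis of spacer and the y axis of pocket_corner, either way round below 0.06 rad), for 0.2 s.
At the end, for the whole second after the job is handed in: The spacer lies flat on the board in the corner pocket, within 3.5 mm of the rail and 3.5 mm of the end stop, parallel to them within 0.06 rad, at rest (x of spacer in the frame of pocket_corner between -0.0305 and -0.025 m and y of spacer in the frame of pocket_corner between -0.0485 and -0.043 m and z of spacer in the frame of pocket_corner below 0.003 m and angle between the y axis of spacer and the y axis of pocket_corner, either way round below 0.06 rad and angle between spacer's own z axis and vertical below 0.05 rad and linear speed of spacer below 0.01 m/s); the robot touches nothing.
It fails at once if the spacer is lifted (more than 6 mm off the board) or tipped (more than 0.25 rad) (z of spacer in the frame of pocket_corner above 0.006 m or angle between spacer's own z axis and vertical above 0.25 rad).
It fails at once if the spacer is pushed off the board (z of spacer in the frame of pocket_corner below -0.004 m).
It fails at once if the spacer travels the last 55 mm to the pocket more than 8 mm away from the rail (y of spacer in the frame of pocket_corner above -0.1 m and x of spacer in the frame of pocket_corner below -0.035 m).
It fails at once if a bystander is moved more than 10 mm (distance of any of straight_block, tape_roll, glue_pot, pen_cup, scissors from where it was at the start of the episode above 0.01 m).
It also fails if it takes over 61 s, if anything falls off the work surface, if the arm or the gripper's body presses on something with over 40 N, if the wrist force passes 120 N, or if a joint passes its speed limit or range.

### The arm

A 6-joint arm with a two-finger parallel gripper is mounted at the origin on the work surface. World frame = base frame: x ahead of the robot, y to its left, z up, the work surface at z = 0. Lengths are in mm, angles in rad, forces in N, time in s.
With the tool pointing down it reaches from about 300 to 775 mm from the base axis. Payload 14.6 kg.
Tool frame: the origin (TCP) lies at the very end of the fingers, on their centre line; the grasp point (between the pads) lies 19 mm behind it (grip_point_offset is the distance from the TCP to the grasp point, in mm); z points along the fingers, y is the line along which they close (so a half turn about z gives the same grasp; the last joint's range is limited). The gripper opens to 94 mm and grips with 3 to 60 N. Pads are 16 mm wide; open, the fingers measure 119 mm over their backs; the gripper's body (75 mm by 177 mm) begins 78 mm behind the grasp point.
Start: joints at [1.204, 0.3, 1.521, -0, 1.321, -0.067], TCP at [162.428, 525.458, 205.446] pointing down, gripper open.
Joint ranges: [-3.03, 3.03], [-0.79, 2.21], [0.23, 2.52], [-1.04, 4.18], [0, 3.07], [-2.55, 2.55]. Speed limits (rad/s): [2.22, 2.22, 2.57, 3.14, 3.14, 3.14].

### API

Orientations are given as [roll, pitch, yaw] about the fixed x, y, z axes, in that order (R = Rz(yaw) Ry(pitch) Rx(roll)).
In Python, from cell import read_state, camera, camera_info, sign_off, grip_point_offset gives the robot as it stands.
- The arm moves only by the shell command python3 -m handwheel 'ROWS' [FORCE]. ROWS is text: rows parted by semicolons, each of 5 numbers parted by spaces: the shift along the world's x, y, z in units of 40 mm (1.0 is 40 mm), then the turn about the world's z in units of 5 degrees (1.0 is 5 degrees), then the closure, from 0 (fully open) to 1 (shut). In form: dx dy dz yaw gripper; .... A call has 1 to 12 rows; each row shifts and turns the commanded pose from where the row before left it; what a row does not reach is not made up. A row lasts 1/12 s, in which the tool goes at most 41.7 mm and 7.16 degrees, less where a joint would pass 70% of its speed; a pose out of reach is approached as far as the arm can. A call is refused whole if a number of a shift passes 1 or a number of a turn 1, either way. A call with a gripper value outside its range is refused whole. The fingers move at their own pace and stop on an object; FORCE is the grip in N (left out, the last holds). Time passes only in rows, so rows that do not move let the fingers close. It gives the time, the measured TCP pose, the force, the opening and the grip force at its end, in the units of the state.
- read_state(): the state, without advancing time (a new reading comes with each control period).
- camera(name): name is "side" or "top"; returns (picture, depth): 480x640x3 uint8, red, green, blue; 480x640 float32, mm along the optical axis (not along the pixel's ray), 0 where there is no reading.
- camera_info(name): a dict with "intrinsics" (3x3 intrinsics, pixels), "k1" (the pictures are not rectified: a ray, as slopes to the right and down, at radius r is drawn at 1 + k1 r^2 times it, then the intrinsics apply), "world_from_camera" (4x4, takes a point from camera to world coordinates). Camera axes: x right, y down, z forward; pixel columns grow to the right and rows downward; lengths in mm; the calibration is good to about 2 mm. A picture is of the moment at which its call begins. camera_info takes no time and is no camera call.
- sign_off(): hands the job in; it is judged then, once.
The state is a dict: "clock": time; "joints": joint angles; "qd": joint speeds; "effort": joint torques, N m; "eef_pos": TCP position; "eef_rot": TCP orientation; "wrist_force": force on the tool from outside, world axes, zero at the start; "moment": the same for the moment, N m; "finger_gap": finger opening in mm; "finger_force": force on a finger pad.
Only numpy, scipy, OpenCV 4.12 (cv2) and the standard library are available. Lean on these libraries where they do the work, as an engineer would, in place of code of your own. Each camera call takes 0.05 s, during which the arm holds its last target. There are 200 camera calls.

## Working session

There is one attempt and no reset: what is moved stays moved. The work goes in short steps, Python scripts to look and compute and a shell command to move; the robot and the scene stay as the last step left them, time stands still between calls to the robot, and variables do not carry over. Pictures are saved under pics/ and viewed, at most 10 in all, crops included, and the job is handed in when it is done.

```bash
mkdir -p pics; ls; cat > h.py <<'E'
import numpy as np, cv2
from cell import *
def ray(name,px):
    i=camera_info(name);K=np.array(i["intrinsics"]);T=np.array(i["world_from_camera"]);k=i["k1"]
    px=np.atleast_2d(px).astype(float)
    d=np.c_[(px[:,0]-K[0,2])/K[0,0],(px[:,1]-K[1,2])/K[1,1]]
    u=d.copy()
    for _ in range(20): u=d/(1+k*(u**2).sum(1,keepdims=True))
    return T[:3,3],np.c_[u,np.ones(len(u))]@T[:3,:3].T
def onplane(name,px,z):
    o,r=ray(name,px); return o+r*((z-o[2])/r[:,2])[:,None]
E
python3 - <<'E'
from h import *
for n in("top","side"):
    p,d=camera(n); cv2.imwrite(f"pics/{n}0.png",p[:,:,::-1]); np.save(f"pics/{n}0d.npy",d)
    print(n,camera_info(n))
E
```

```text
pics
top {'intrinsics': array([[610.85497289,   0.        , 308.20774654],
       [  0.        , 610.85497289, 245.92308445],
       [  0.        ,   0.        ,   1.        ]]), 'k1': -0.1944438954120718, 'world_from_camera': array([[ 1.54502520e-02, -9.89817464e-01,  1.41501511e-01,
         3.37365713e+02],
       [-9.99808408e-01, -1.35926487e-02,  1.40850140e-02,
         7.61340779e+00],
       [-1.20182125e-02, -1.41692018e-01, -9.89837833e-01,
         1.57188258e+03],
       [ 0.00000000e+00,  0.00000000e+00,  0.00000000e+00,
         1.00000000e+00]])}
side {'intrinsics': array([[456.01106761,   0.        , 312.39966534],
       [  0.        , 456.01106761, 237.51709004],
       [  0.        ,   0.        ,   1.        ]]), 'k1': -0.008326494209282203, 'world_from_camera': array([[ 9.25052679e-01, -2.10759912e-01,  3.16002848e-01,
         2.24596593e+02],
       [-3.79423327e-01, -4.73816892e-01,  7.94692073e-01,
        -7.75974030e+02],
       [-1.77617442e-02, -8.55030884e-01, -5.18272813e-01,
         5.88618314e+02],
       [ 0.00000000e+00,  0.00000000e+00,  0.00000000e+00,
         1.00000000e+00]])}
```

View pics/top0.png

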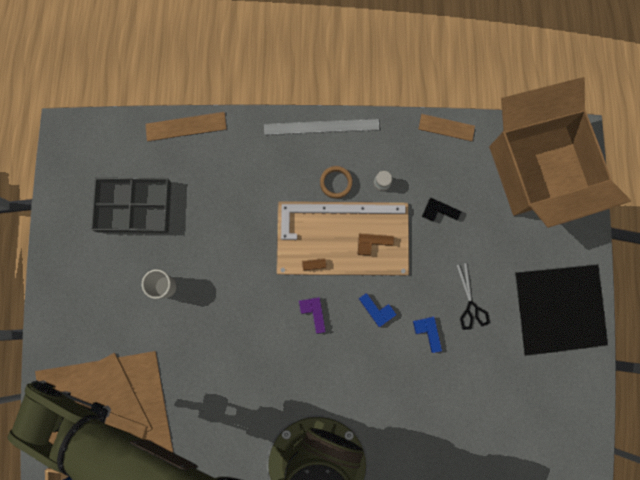

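View pics/side0.png

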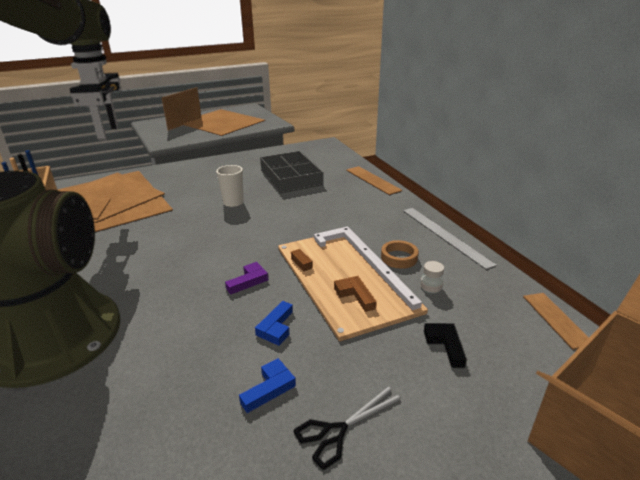

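Candidates, as L shapes in the top view: brown on the board (375,243), purple (314,315), blue (378,310), blue (430,335) and black (440,210). The brown wooden one lying on the jig's board is the spacer. The straight brown block at (314,265) is the bystander. The pocket is at the left end of the rail, around (285,210).

```bash
python3 - <<'E'
from h import *
p=cv2.imread("pics/top0.png")
c=p[190:290,265:425]; cv2.imwrite("pics/crop1.png",cv2.resize(c,None,fx=5,fy=5,interpolation=cv2.INTER_CUBIC))
hsv=cv2.cvtColor(p,cv2.COLOR_BGR2HSV)
for x,y in[(365,245),(385,240),(390,250),(314,265),(345,208),(300,250),(330,250),(288,225)]: print((x,y),hsv[y,x])
E
```

```text
(365, 245) [ 13 150 104]
(385, 240) [ 13 156 108]
(390, 250) [ 16 106 163]
(314, 265) [ 14 150 102]
(345, 208) [ 10   5 167]
(300, 250) [ 16 106 181]
(330, 250) [ 16 104 179]
(288, 225) [ 12   8 152]
```

View pics/crop1.png

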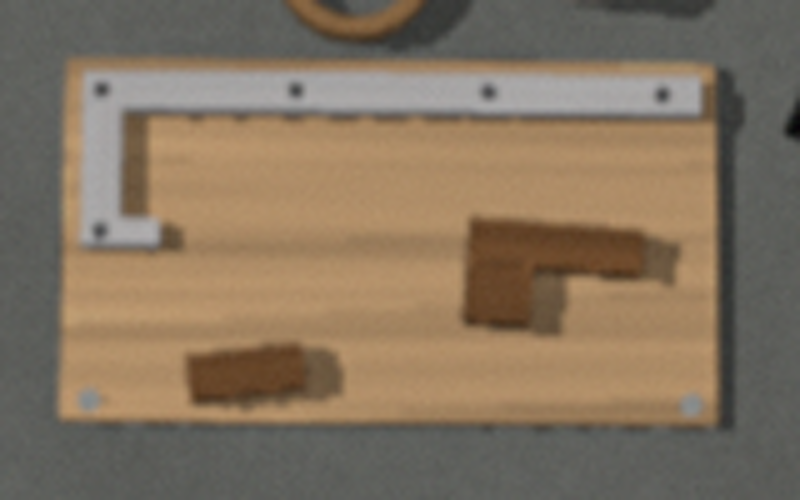

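The crop confirms the brown L on the board. Its notch is at about crop (533,268), full image (371.6,243.6), and opens away from the rail and the stop. Next I fit lines to the rail, stop and spacer edges.

```bash
cat >> h.py <<'E'
def fit(P):
    P=np.asarray(P,float)[:,:2]; vx,vy,x,y=cv2.fitLine(P.astype(np.float32),cv2.DIST_HUBER,0,.001,.001).ravel().astype(float)
    return np.array([x,y]),np.array([vx,vy])
def inter(a,b):
    t=np.linalg.solve(np.c_[a[1],-b[1]],b[0]-a[0]); return a[0]+t[0]*a[1]
def cross(v,t):  # first subpixel crossing of t
    s=np.sign(v-t); k=np.flatnonzero(s[1:]!=s[:-1])[0]; return k+(t-v[k])/(v[k+1]-v[k])
def jig(p):
    S=cv2.cvtColor(p,cv2.COLOR_BGR2HSV)[...,1].astype(float)
    a=fit(onplane("top",[(x,208+cross(S[208:225,x],55)) for x in range(300,355)],12))
    b=fit(onplane("top",[(286+cross(S[y,286:305],55),y) for y in range(216,230)],12))
    C=inter(a,b); ey=a[1]*np.sign(a[1][1]); return C,ey,b
def spacer(p):
    hsv=cv2.cvtColor(p,cv2.COLOR_BGR2HSV)
    m=cv2.inRange(hsv,(5,125,60),(20,255,130)); m[:, :200]=0; m[:195]=0;m[285:]=0;m[:,415:]=0
    n,l,st,c=cv2.connectedComponentsWithStats(m)
    return m,l,st,c
E
python3 - <<'E'
from h import *
p=cv2.imread("pics/top0.png")
C,ey,b=jig(p); ex=np.array([ey[1],-ey[0]]); print("corner",C,"yaw",np.arctan2(-ey[0],ey[1]),"stop dir",b[1],ex)
def J(P): P=np.atleast_2d(P)[:,:2]-C; return np.c_[P@ex,P@ey].round(1)
m,l,st,c=spacer(p); 
for i in range(1,len(st)):
    if st[i,4]>60:
        print(i,st[i],c[i],J(onplane("top",c[i],32)))
        k=max(cv2.findContours((l==i).astype(np.uint8),0,1)[0],key=cv2.contourArea)
        a=cv2.approxPolyDP(k,2.5,True)[:,0]; w=onplane("top",a,32); print(np.c_[a,w[:,:2].round(1),J(w)])
V=cv2.cvtColor(p,cv2.COLOR_BGR2HSV)[...,2].astype(float)
f=fit(onplane("top",[(x,228+cross(V[228:245,x],140)) for x in range(362,391)],32)); d=f[1]*np.sign(f[1][1])
print("spacer yaw rel", (J(C+d*1000)/1000), "rail-line pt",J(f[0]))
E
```

```text
corner [648.06106112  79.8022771 ] yaw 0.005166725446161264 stop dir [ 0.99997818 -0.00660627] [0.99998665 0.0051667 ]
2 [358 234  36  21 479] [372.17327766 242.24217119] [[ -79.9 -212.9]]
[[ 358.   253.   541.1  -97.4 -107.9 -176.6]
 [ 370.   254.   538.9 -128.  -110.2 -207.2]
 [ 372.   243.   567.3 -133.1  -81.9 -212.5]
 [ 391.   245.   562.8 -181.7  -86.6 -261.1]
 [ 393.   237.   583.5 -187.   -65.9 -266.4]
 [ 359.   234.   590.1  -99.8  -58.9 -179.3]]
3 [303 259  23  11 215] [314.         264.17209302] [[-137.4  -65. ]]
[[ 325.   260.   522.   -13.7 -126.5  -92.8]
 [ 303.   261.   518.7   42.1 -129.6  -37. ]
 [ 303.   269.   498.3   41.8 -150.   -37.2]
 [ 325.   267.   504.1  -13.9 -144.4  -92.9]]
spacer yaw rel [[0.0671 0.9977]] rail-line pt [[ -58.3 -215.1]]
```

```bash
python3 -m handwheel '0 0 0 0 1;0 0 0 0 1;0 0 0 0 1;0 0 0 0 1;0 0 0 0 1;0 0 0 0 1;0 0 0 0 1;0 0 0 0 1' 20; python3 - <<'E'
from h import *
s=read_state(); print(s)
from scipy.spatial.transform import Rotation as R
print(R.from_euler("xyz",s["eef_rot"]).as_matrix().round(3))
C=np.array([648.06,79.80]); ey=np.array([-.00517,1]);ex=np.array([1,.00517])
for j in[(-82,-212.5),(-82-12.5-10,-212.5-8-10)]: 
    w=C+j[0]*ex+j[1]*ey; print(w,(w-np.array(s["eef_pos"][:2]))/40)
E
```

```text
clock: 0.77
eef_pos: [162.4, 525.5, 205.5]
eef_rot: [3.142, -0.0, 2.842]
wrist_force: [0.3, -0.9, -0.1]
finger_gap: 43.9
finger_force: 0.0
{'clock': 0.7667, 'joints': array([ 1.20438362e+00,  2.99861584e-01,  1.52102732e+00,  2.88829960e-05,
        1.32068158e+00, -6.66075915e-02]), 'qd': array([ 0.0013767 , -0.00184414,  0.00050558,  0.00100932, -0.00147244,
       -0.00010987]), 'effort': array([-2.22879564e-03, -5.31613934e+01, -3.52898920e+01,  7.07751280e-02,
        2.13220145e-02,  7.11934968e-05]), 'eef_pos': array([162.42779922, 525.45266955, 205.45509605]), 'eef_rot': array([ 3.14156867e+00, -2.64467855e-05,  2.84178039e+00]), 'wrist_force': array([ 0.30739081, -0.90978369, -0.11272465]), 'moment': array([-0.02722354,  0.00569006, -0.04769115]), 'finger_force': 0.0, 'finger_gap': 43.89332949293286}
[[-0.955  0.295 -0.   ]
 [ 0.295  0.955  0.   ]
 [ 0.     0.    -1.   ]]
[ 567.158625 -133.12394 ] [ 10.11827064 -16.46441524]
[ 544.751685 -151.240265] [  9.55809714 -16.91732336]
```

```bash
python3 -m handwheel '.4 -.7 0 -.6 1;.4 -.7 0 -.6 1;.4 -.7 0 -.6 1;.4 -.7 0 -.6 1;.4 -.7 0 -.6 1;.4 -.7 0 -.6 1;.4 -.7 0 -.6 1;.4 -.7 0 -.6 1;.4 -.7 0 -.6 1;.4 -.7 0 -.6 1;.4 -.7 0 -.6 1;.4 -.7 0 -.6 1'; python3 -m handwheel '.4 -.7 0 -.6 1;.4 -.7 0 -.6 1;.4 -.7 0 -.6 1;.4 -.7 0 -.6 1;.4 -.7 0 -.6 1;.4 -.7 0 -.6 1;.4 -.7 0 -.6 1;.4 -.7 0 -.6 1;.4 -.7 0 -.6 1;.4 -.7 0 -.6 1;.4 -.7 0 -.6 1;.4 -.7 0 -.6 1'; python3 -m handwheel '0 0 0 -.1 1;0 0 0 0 1'
```

```text
clock: 1.77
eef_pos: [354.9, 188.0, 205.7]
eef_rot: [3.141, 0.0, 2.211]
wrist_force: [1.3, 0.5, -0.8]
finger_gap: 0.5
finger_force: 0.0
clock: 2.77
eef_pos: [547.0, -148.2, 205.4]
eef_rot: [3.141, 0.0, 1.582]
wrist_force: [0.6, -0.0, 0.5]
finger_gap: 0.6
finger_force: 0.0
clock: 2.93
eef_pos: [546.5, -147.5, 204.8]
eef_rot: [-3.141, -0.0, 1.574]
wrist_force: [0.0, 0.7, 0.1]
finger_gap: 0.8
finger_force: 0.0
```

```bash
python3 -m handwheel '-.1 -.1 -.8 0 1;0 0 -.8 0 1;0 0 -.8 0 1;0 0 -.8 0 1;0 0 -.6 0 1;0 0 0 0 1;0 0 0 0 1'; python3 - <<'E'
from h import *
p,_=camera("side"); c=p[180:380,200:480]; cv2.imwrite("pics/s1.png",cv2.resize(c[:,:,::-1],None,fx=2.8,fy=2.8,interpolation=cv2.INTER_CUBIC))
E
```

```text
clock: 3.52
eef_pos: [542.0, -149.7, 53.6]
eef_rot: [-3.14, -0.001, 1.578]
wrist_force: [0.9, 0.0, 1.8]
finger_gap: 0.5
finger_force: 0.0
```

View pics/s1.png

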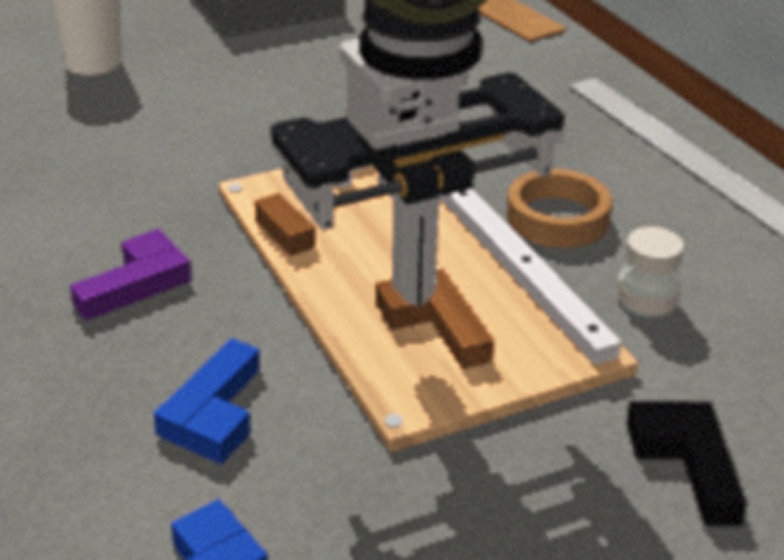

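The closed fingertips are over the notch's open side at crop (418,300), clear of both legs. I'll descend and then feel for the long leg.

```bash
python3 -m handwheel '0 0 -.5 0 1;0 0 -.4 0 1;0 0 0 0 1;0 0 0 0 1;0 0 0 0 1'; python3 -m handwheel '.1 .03 0 0 1;.1 .03 0 0 1;.1 .03 0 0 1;0 0 0 0 1;0 0 0 0 1'
```

```text
clock: 3.98
eef_pos: [543.4, -150.7, 19.6]
eef_rot: [3.139, 0.001, 1.577]
wrist_force: [-0.4, -0.7, 0.3]
finger_gap: 0.7
finger_force: 0.0
clock: 4.4
eef_pos: [554.7, -146.8, 17.5]
eef_rot: [3.141, 0.0, 1.577]
wrist_force: [-0.2, 0.4, -1.2]
finger_gap: 0.5
finger_force: 0.0
```

```bash
python3 -m handwheel '.08 .05 0 0 1;.08 .05 0 0 1;.1 0 0 0 1;.1 0 0 0 1;.1 0 0 0 1;.1 0 0 0 1;.1 0 0 0 1;.1 0 0 0 1;.1 0 0 0 1;.1 0 0 0 1;0 0 0 0 1;0 0 0 0 1'; python3 - <<'E'
from h import *
p,_=camera("side"); c=p[200:360,240:480]; cv2.imwrite("pics/s2.png",cv2.resize(c[:,:,::-1],None,fx=3,fy=3,interpolation=cv2.INTER_CUBIC))
E
```

```text
clock: 5.4
eef_pos: [592.9, -142.9, 17.3]
eef_rot: [-3.142, -0.0, 1.576]
wrist_force: [0.2, -0.2, 0.5]
finger_gap: 0.4
finger_force: 0.0
```

View pics/s2.png

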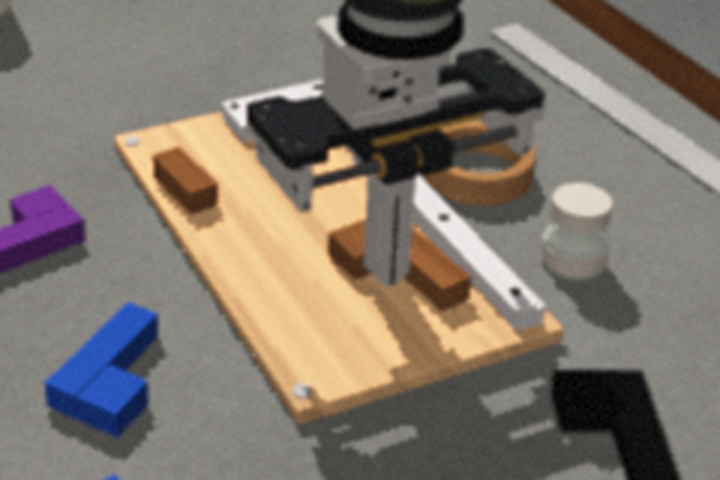

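The spacer, around crop (400,265), is being pushed evenly and is nearly parallel to the rail, with about 20 mm of gap left. I'll continue slowly until the force shows contact.

```bash
python3 -m handwheel '.08 0 0 0 1;.08 0 0 0 1;.08 0 0 0 1;.06 0 0 0 1;.06 0 0 0 1;0 0 0 0 1;0 0 0 0 1'; python3 -m handwheel '.06 0 0 0 1;.05 0 0 0 1;0 0 0 0 1;0 0 0 0 1;0 0 0 0 1'
```

```text
clock: 6.03
eef_pos: [607.3, -142.9, 17.4]
eef_rot: [-3.142, 0.0, 1.577]
wrist_force: [0.2, -0.2, -0.4]
finger_gap: 0.8
finger_force: 0.0
clock: 6.45
eef_pos: [610.7, -142.9, 17.3]
eef_rot: [-3.139, -0.0, 1.576]
wrist_force: [-9.6, 0.2, 5.0]
finger_gap: 0.5
finger_force: 4.5
```

```bash
python3 -m handwheel '0 0 0 0 1;0 0 0 0 1;0 0 0 0 1'; python3 - <<'E'
from h import *
p,_=camera("top"); c=p[190:290,265:425]; cv2.imwrite("pics/t2.png",cv2.resize(c[:,:,::-1],None,fx=5,fy=5,interpolation=cv2.INTER_CUBIC))
p,_=camera("side"); c=p[200:360,240:480]; cv2.imwrite("pics/s3.png",cv2.resize(c[:,:,::-1],None,fx=3,fy=3,interpolation=cv2.INTER_CUBIC))
E
```

```text
clock: 6.7
eef_pos: [610.6, -142.9, 17.4]
eef_rot: [-3.139, -0.0, 1.576]
wrist_force: [-8.2, 1.0, 4.0]
finger_gap: 0.6
finger_force: 4.4
```

View pics/s3.png

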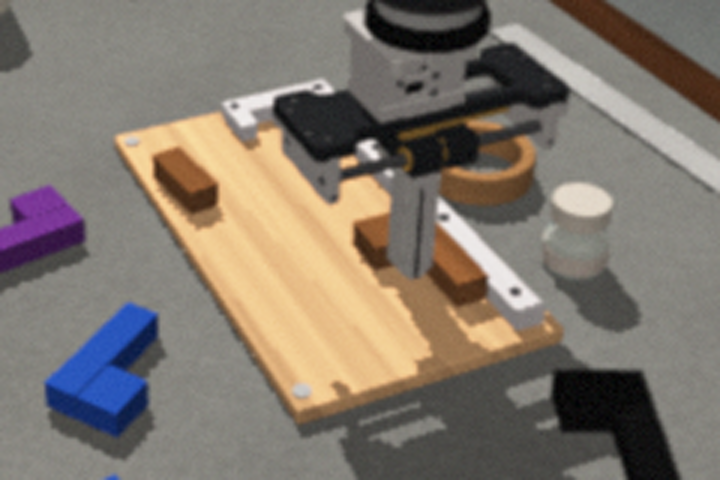

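The side view shows the spacer's long leg against the rail, from about (410,230) to (485,295), with no visible gap, still well short of the pocket. Now I slide it along under light pressure.

```bash
python3 -m handwheel '0 .1 0 0 1;0 .1 0 0 1;-.01 .1 0 0 1;0 .1 0 0 1;0 .1 0 0 1;0 .1 0 0 1;0 .1 0 0 1;0 .1 0 0 1'; python3 -m handwheel '0 .1 0 0 1;0 .1 0 0 1;0 .1 0 0 1;0 .1 0 0 1;0 .1 0 0 1;0 0 0 0 1'
```

```text
clock: 7.47
eef_pos: [610.5, -111.3, 17.2]
eef_rot: [-3.14, 0.0, 1.576]
wrist_force: [-6.3, -4.2, 2.0]
finger_gap: 0.3
finger_force: 3.1
clock: 7.97
eef_pos: [610.4, -90.7, 17.2]
eef_rot: [-3.139, 0.0, 1.577]
wrist_force: [-5.8, 0.3, 2.5]
finger_gap: 0.6
finger_force: 3.4
```

```bash
python3 -m handwheel '0 .1 0 0 1;0 .1 0 0 1;0 .1 0 0 1;0 .1 0 0 1;0 .1 0 0 1;0 .1 0 0 1;0 .1 0 0 1;0 .1 0 0 1;0 .1 0 0 1;0 .1 0 0 1;0 .1 0 0 1;0 .1 0 0 1'; python3 -m handwheel '-.005 .1 0 0 1;0 .1 0 0 1;0 .1 0 0 1;0 .1 0 0 1;0 .1 0 0 1;0 .1 0 0 1;0 .1 0 0 1;0 .1 0 0 1;0 .1 0 0 1;0 0 0 0 1'; python3 - <<'E'
from h import *
p,_=camera("side"); c=p[200:360,240:480]; cv2.imwrite("pics/s4.png",cv2.resize(c[:,:,::-1],None,fx=3,fy=3,interpolation=cv2.INTER_CUBIC))
E
```

```text
clock: 8.97
eef_pos: [610.2, -43.4, 17.2]
eef_rot: [-3.139, 0.001, 1.576]
wrist_force: [-8.3, -5.6, 2.5]
finger_gap: 0.2
finger_force: 4.1
clock: 9.8
eef_pos: [610.1, -6.8, 17.2]
eef_rot: [-3.139, 0.0, 1.577]
wrist_force: [-6.9, -0.1, 2.2]
finger_gap: 0.2
finger_force: 3.7
```

View pics/s4.png

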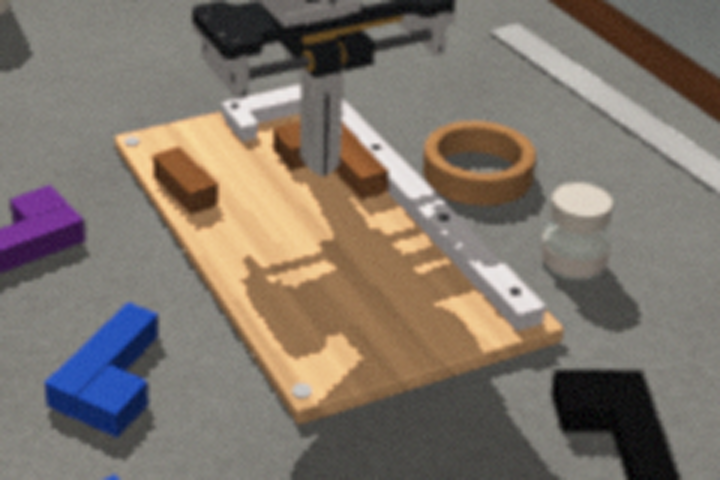

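The spacer is flush on the rail at about (330,150), just before the pocket mouth, and the straight block at (185,178) is untouched. I'll go in slowly until the stop pushes back.

```bash
python3 -m handwheel '0 .1 0 0 1;0 .1 0 0 1;0 .1 0 0 1;0 .1 0 0 1;0 .1 0 0 1;0 .1 0 0 1;0 .1 0 0 1;0 .1 0 0 1;0 .1 0 0 1;0 0 0 0 1'; python3 -m handwheel '0 .05 0 0 1;0 .05 0 0 1;0 .03 0 0 1;0 0 0 0 1;0 0 0 0 1'
```

```text
clock: 10.68
eef_pos: [609.9, 29.2, 17.1]
eef_rot: [-3.138, 0.001, 1.577]
wrist_force: [-7.4, -1.0, 3.1]
finger_gap: 0.2
finger_force: 4.0
clock: 11.1
eef_pos: [609.9, 34.0, 17.0]
eef_rot: [-3.138, 0.001, 1.576]
wrist_force: [-8.0, -3.2, 1.6]
finger_gap: 0.5
finger_force: 3.9
```

```bash
python3 -m handwheel '0 .04 0 0 1;0 .04 0 0 1;0 0 0 0 1;0 0 0 0 1;0 0 0 0 1'; python3 -m handwheel '0 .04 0 0 1;0 0 0 0 1;0 0 0 0 1;0 0 0 0 1'
```

```text
clock: 11.52
eef_pos: [609.9, 37.1, 16.9]
eef_rot: [-3.138, 0.0, 1.576]
wrist_force: [-7.1, -4.0, 1.0]
finger_gap: 0.3
finger_force: 3.5
clock: 11.85
eef_pos: [609.9, 37.5, 16.9]
eef_rot: [-3.138, 0.002, 1.576]
wrist_force: [-7.7, -10.9, 0.5]
finger_gap: 0.3
finger_force: 8.5
```

The stop is reached at y = 37.5 mm (predicted 38), with 11 N against it. Now I back away diagonally out of the notch, go up, and check.

```bash
python3 -m handwheel '-.03 -.04 0 0 1;-.1 -.1 0 0 1;-.2 -.2 0 0 1;-.3 -.3 0 0 1;0 0 0 0 1;0 0 .5 0 1;0 0 .8 0 1;0 0 .8 0 1;0 0 .8 0 1;0 0 .8 0 1;0 0 .5 0 1;0 0 0 0 1'; python3 -m handwheel '-.5 -.8 0 0 1;-.5 -.8 0 0 1;-.5 -.8 0 0 1;-.5 -.8 0 0 1;-.5 -.8 0 0 1;-.5 -.8 0 0 1;0 -.8 0 0 1;0 -.8 0 0 1;0 0 0 0 1;0 0 0 0 1'; python3 - <<'E'
from h import *
p,_=camera("top"); p=np.ascontiguousarray(p[:,:,::-1]); cv2.imwrite("pics/end.png",p)
cv2.imwrite("pics/endc.png",cv2.resize(p[190:290,265:425],None,fx=5,fy=5,interpolation=cv2.INTER_CUBIC))
C=np.array([648.06,79.80]); ey=np.array([-.00517,1]);ex=np.array([1,.00517])
m,l,st,c=spacer(p)
for i in range(1,len(st)):
    if st[i,4]>60:
        k=max(cv2.findContours((l==i).astype(np.uint8),0,1)[0],key=cv2.contourArea)
        w=onplane("top",cv2.approxPolyDP(k,2.5,True)[:,0],32)[:,:2]-C; print(np.c_[w@ex,w@ey].round(1))
E
```

```text
clock: 12.85
eef_pos: [587.7, 13.7, 190.7]
eef_rot: [3.134, 0.0, 1.577]
wrist_force: [0.5, 0.3, 0.7]
finger_gap: 0.2
finger_force: 0.0
clock: 13.68
eef_pos: [465.6, -243.4, 184.7]
eef_rot: [-3.141, -0.001, 1.574]
wrist_force: [0.9, 0.3, 0.2]
finger_gap: 0.4
finger_force: 0.0
[[-52.7  -2.8]
 [-55.  -31. ]
 [-23.8 -38.3]
 [-26.  -84.5]
 [ -5.1 -86.9]
 [ -5.8  -2.1]]
[[-126.5  -92.8]
 [-129.6  -37. ]
 [-150.   -37.2]
 [-144.4  -92.9]]
```

View pics/endc.png

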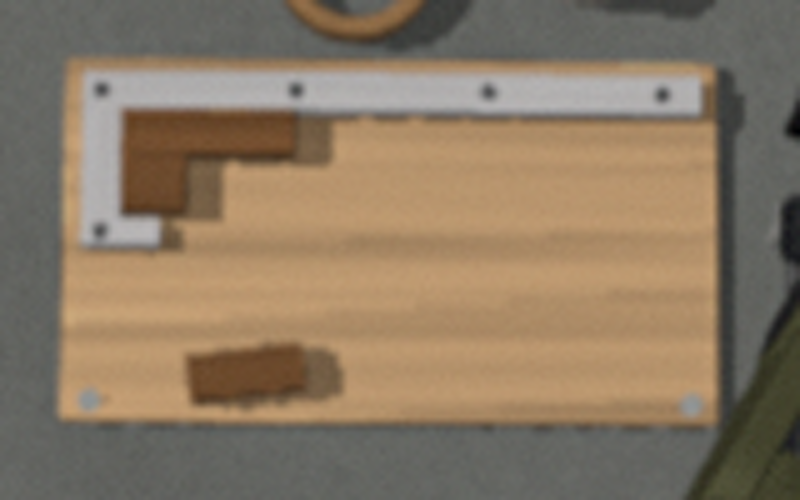

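The spacer sits in the pocket with no visible gap to the rail (crop row 110) or the stop (crop column 122), and the straight block is unmoved.

```bash
python3 -c "from cell import sign_off; print(sign_off())"
```

```text
the job is handed in; nothing more can be done
None
```

I pressed the spacer flat to the rail and slid it along into the corner pocket; the last top view shows no gap at rail or stop. The arm is backed clear, no other object was seen to move, and I handed the job in at about 14 s; no verdict came back.

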